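# Switch on at the splash-guarded switch

### The job

Switch the rice cooker's supply on at the white splash-proof switch box: lift the blue hinged guard by its tab until it stands well open (at least about 70 degrees), push the red toggle all the way over towards the green dot, then lower the guard gently, without slamming it, until it is fully shut again. Leave the loose kitchen things around the box (shaker, jar, mug, peeler, spoon) where they are.

Things in the scene. Friction and masses are not known exactly. Their poses are not given: they have to be found in the camera images.
- switch_box: White switch box on a grey foot 140 x 116 mm, fixed, yawed. Origin: on the worktop below the face's centre; x to the box's back, y to its left, z up (robot on its -x side). The face, 120 mm along the slope, 110 mm wide, rises 35 degrees from level towards +x. Below, u is mm up the slope along (cos35, 0, sin35), n is mm out of the face along (-sin35, 0, cos35), both from face_centre.
- face_centre (a point): Centre of the sloping face (u = 0, n = 0), at (0, 0, 80) mm of the box, also the toggle's pivot, whose axis is parallel to y. The opened guard leans over the toggle from the hinge, so a gripper pointing straight down runs into it; one pointing along -n (tilted 35 degrees) has room.
- green_dot (a point): Flat green dot, 12 mm across, on the face at u = 28: the on side, up the slope. A white dot at u = -32 marks off.
- guard (a joint): Guard angle in rad: 0 is shut, grows as its lower edge is lifted, end stop at 1.75. Stiff friction hinge, no spring: it stays at any angle where it is left (about 1 N at the tab moves it). Starts shut.
- guard_hinge (a point): Middle of the guard's hinge line, at u = 50, n = 4, parallel to the box's y. The guard is a blue hood, 100 mm from hinge to lower edge, 96 mm wide, its top 35.5 mm deep over the hinge line, open underneath; walls 3 mm.
- guard_tab (a point): Grip point, moving with the guard. Its tab sticks 35 mm out of the middle of the lower wall, near the hood's top: 14 mm wide along y, 10 mm thick. The point is mid-thickness, 24 mm from the wall; shut, it is at u = -74, n = 34, free space below. It lies 124 mm down and 30 mm out from the hinge. Pinched across its width it can turn between the pads (tool attitude fixed).
- toggle (a joint): Toggle angle in rad: 0 leans 0.45 rad down the slope (off), 0.9 leans 0.45 rad up the slope (on), end stops at both. Friction (about 1 N at the tip moves it), no spring: it stays where it is left. Starts between 0 and 0.15.
- toggle_tip (a point): Free end of the red toggle, a round stick 34 mm long from its pivot on the face, 7 mm thick at the foot to 11 mm near the tip; hidden under the guard while that is shut.
- salt_shaker: Glass and steel salt shaker, 44 mm across, 90 mm tall, loose, to the left of the box; origin at its underside.
- jam_jar: Jam jar with a yellow lid, 64 x 69 x 88 mm, loose, to the right of the box; origin at its underside.
- mug_left: White mug with dark spots, 82 x 114 x 91 mm, loose; origin at its underside.
- peeler: Peeler with yellow handle, 170 x 25 x 18 mm, lying loose in front of the box; origin at its underside.
- spoon_a: Steel spoon, 188 x 39 x 16 mm, lying loose; origin at its underside.
There are look-alikes about, which are no part of the job. Of the things like the switch_box, leave any that is purple; of the rest the larger one is meant.

How it is judged (in metres and radians):
On the way, in this order (a step that is already met when the one before it is completed fails the run):
1. the guard is lifted well open (1.15 rad or more) with the toggle still off (value of joint guard above 1.15 rad and value of joint toggle below 0.4 rad), for 0.2 s.
2. the toggle is pushed over to on (0.75 rad or more) while the guard is up (value of joint toggle above 0.75 rad and value of joint guard above 0.8 rad), for 0.2 s.
At the end, for the whole second after the job is handed in: The guard is shut (under 0.08 rad) and at rest over the toggle, which stands at on (over 0.75 rad); the loose things are within 30 mm of where they stood (value of joint guard below 0.08 rad and value of joint toggle above 0.75 rad and velocity of joint guard between -0.1 and 0.1 rad/s and not (distance of salt_shaker from where it was at the start of the episode above 0.03 m) and not (distance of jam_jar from where it was at the start of the episode above 0.03 m) and not (distance of mug_left from where it was at the start of the episode above 0.03 m) and not (distance of peeler from where it was at the start of the episode above 0.03 m) and not (distance of spoon_a from where it was at the start of the episode above 0.03 m)); the robot touches nothing.
It fails at once if the guard is slammed (falls shut faster than 3 rad/s) (velocity of joint guard below -3 rad/s).
It fails at once if a loose thing (shaker, jar, mug, peeler or spoon) is moved by more than 30 mm (distance of any of salt_shaker, jam_jar, mug_left, peeler, spoon_a from where it was at the start of the episode above 0.03 m).
It also fails if it takes over 67 s, if anything falls off the work surface, if the arm or the gripper's body presses on something with over 40 N, if the wrist force passes 120 N, or if a joint passes its speed limit or range.

### The arm

A 6-joint arm with a two-finger parallel gripper is mounted at the origin on a cart in front of the work surface, level with it; the furniture and walls round the work are solid. World frame = base frame: x ahead of the robot, y to its left, z up, the work surface at z = 0. Lengths are in mm, angles in rad, forces in N, time in s.
With the tool pointing down it reaches from about 350 to 875 mm from the base axis. Payload 4.2 kg.
Tool frame: the origin (TCP) lies between the finger pads; the fingertips stand 25 mm ahead of it and the grasp point (between the pads) lies 6 mm ahead of it; z points along the fingers, y is the line along which they close (so a half turn about z gives the same grasp; the last joint's range is limited). The gripper opens to 85 mm and grips with 20 to 120 N. Pads are 22 mm wide; open, the fingers measure 114 mm over their backs; the gripper's body (76 mm by 85 mm) begins 54 mm behind the grasp point. The pads swing forward as they close: fully open they stand 13 mm farther back than shut.
Start: joints at [-0.983, 0.385, 0.008, 0, -1.194, -0.259], TCP at [201.832, -591.492, 256.312] pointing down, gripper open.
Joint ranges: [-3.14, 3.14], [-1.21, 2.06], [-1.07, 1.41], [-3.16, 2.05], [-2.99, -0.16], [-3.1, 3.1]. Speed limits (rad/s): [2.79, 2.79, 3.14, 3.14, 3.14, 3.14].

### API

Orientations are given as a unit quaternion [x, y, z, w].
In Python, from bench import arm gives the robot as it stands.
- The arm moves only by the shell command python3 -m pendant 'ROWS'. ROWS is JSON, a list of rows, each a list of 7 numbers: the shift along the tool's x, y, z in m, then the turn, a rotation vector about the tool's x, y, z in degrees, then the finger opening in m, from 0 to 0.0854. In form: [[x, y, z, wx, wy, wz, fingers], ...]. A call has 1 to 12 rows; each row shifts and turns the commanded pose from where the row before left it, along the tool's axes as they then stand; what a row does not reach is not made up. A row lasts 1/10 s, in which the tool goes at most 50 mm and 8.59 degrees, less where a joint would pass 70% of its speed; a pose out of reach is approached as far as the arm can. A call is refused whole if a number of a shift passes 0.05 or a number of a turn 8.59, either way. A call with a gripper value outside its range is refused whole. The fingers move at their own pace and stop on an object; the grip force is fixed at half the most. Time passes only in rows, so rows that do not move let the fingers close. It gives the time, the measured TCP pose, the force, the opening and the grip force at its end, in the units of the state.
- arm.read_state(): the state, without advancing time (a new reading comes with each control period).
- arm.get_image(name): name is "scene" or "top" or "wrist"; returns a dict with "image" (480x640x3 uint8, red, green, blue), "fx", "fy", "cx", "cy" (pixels), "xyz" and "rotation" of the camera in the world. Camera axes: x right, y down, z forward; pixel columns grow to the right and rows downward; lengths in mm; the calibration is good to about 2 mm. A picture is of the moment at which its call begins. There is no depth.
- arm.job_done(): hands the job in; it is judged then, once.
The state is a dict: "clock": time; "joints": joint angles; "joint_vel": joint speeds; "joint_efforts": joint torques, N m; "position": TCP position; "ee_rot": TCP orientation; "contact_force": force on the tool from outside, world axes, zero at the start; "wrist_torque": the same for the moment, N m; "gripper_width": finger opening in mm; "grasp_force": force on a finger pad.
Only numpy, scipy, OpenCV 4.12 (cv2) and the standard library are available. Lean on these libraries where they do the work, as an engineer would, in place of code of your own. Each camera call takes 0.05 s, during which the arm holds its last target. There are 200 camera calls.

## Working session

There is one attempt and no reset: what is moved stays moved. The work goes in short steps, Python scripts to look and compute and a shell command to move; the robot and the scene stay as the last step left them, time stands still between calls to the robot, and variables do not carry over. Pictures are saved under pics/ and viewed, at most 13 in all, crops included, and the job is handed in when it is done.

```bash
mkdir -p pics; ls; python3 - <<'E'
from bench import arm
import cv2,pickle
d={}
for n in("scene","top"):
    r=arm.get_image(n);d[n]=r
    cv2.imwrite(f"pics/{n}0.png",r["image"][:,:,::-1])
    print(n,r["fx"],r["fy"],r["cx"],r["cy"],r["xyz"],r["rotation"])
pickle.dump(d,open("d.pkl","wb"))
print(arm.read_state())
E
```

```text
pics
scene 449.07305305767824 449.07305305767824 322.2921489498986 241.94727691582347 [-215.77693864  539.78729929  463.06936404] [-0.37254379  0.74445174 -0.48869787  0.2611075 ]
top 613.4924228224555 613.4924228224555 322.80328268544974 248.20639528960382 [ 368.73370835   43.81303155 1657.82041026] [-0.70451958  0.70790491 -0.04054544  0.02964566]
{'clock': 0.1, 'joints': array([-9.83427760e-01,  3.85471916e-01,  6.77772815e-03, -4.18225150e-04,
       -1.19403432e+00, -2.58568240e-01]), 'joint_vel': array([ 1.63888109e-03, -1.03424661e-03,  2.45151765e-03,  1.56618357e-03,
        5.44970299e-05,  1.45804645e-03]), 'joint_efforts': array([-5.75399317e-04, -3.93319166e+01,  1.88929528e+01,  4.19801071e+00,
       -2.57580992e-03,  5.18830461e-06]), 'position': array([ 201.65962976, -591.07184029,  255.34407007]), 'ee_rot': array([-1.63584449e-01,  9.86528842e-01,  9.60734906e-04, -2.19307359e-04]), 'contact_force': array([-0.00491448,  0.23016315, -0.15162453]), 'wrist_torque': array([0.01203576, 0.00434465, 0.00391712]), 'grasp_force': 0.0, 'gripper_width': 85.29352627166277}
```

View pics/scene0.png

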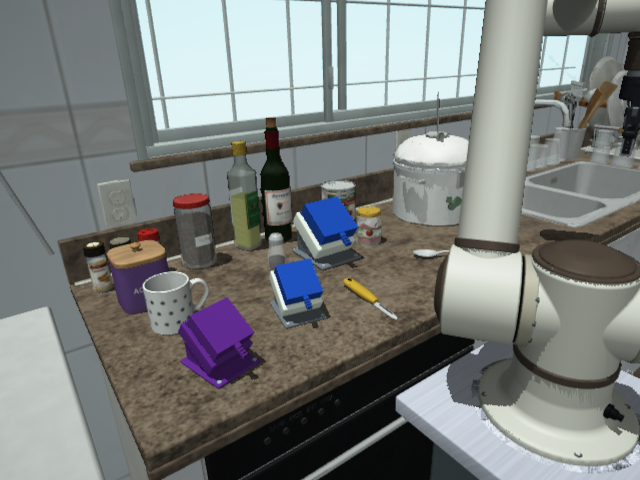

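View pics/top0.png

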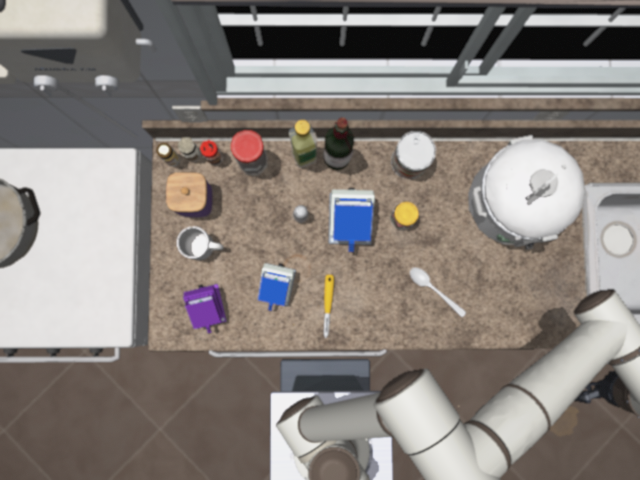

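The top view shows three lookalikes: a purple box at (206,308), a small blue and white one at (276,287), and a large blue and white one at (352,218), which stands between the shaker (302,213) and the jar (406,213). In the scene view they are at (218,340), (298,288) and (327,228). I choose the large blue and white one and check it in a close crop.

```bash
cat >h.py <<'E'
import numpy as np,cv2,pickle
from scipy.spatial.transform import Rotation as R
def ray(r,p):
    d=np.array([(p[0]-r["cx"])/r["fx"],(p[1]-r["cy"])/r["fy"],1.]);return R.from_quat(r["rotation"]).apply(d)
def onplane(r,p,z):
    d=ray(r,p);o=np.array(r["xyz"]);return o+d*(z-o[2])/d[2]
def tri(r1,p1,r2,p2):
    A=np.zeros((3,3));b=np.zeros(3);L=[]
    for r,p in((r1,p1),(r2,p2)):
        d=ray(r,p);d/=np.linalg.norm(d);M=np.eye(3)-np.outer(d,d);A+=M;b+=M@np.array(r["xyz"]);L.append((M,np.array(r["xyz"])))
    X=np.linalg.solve(A,b);return X,[np.linalg.norm(M@(X-o)) for M,o in L]
def proj(r,X):
    c=R.from_quat(r["rotation"]).inv().apply(np.array(X)-r["xyz"]);return np.array([r["fx"]*c[...,0]/c[...,2]+r["cx"],r["fy"]*c[...,1]/c[...,2]+r["cy"]]).T
E
python3 - <<'E'
from h import *
d=pickle.load(open("d.pkl","rb"))
out=[]
for n,(x,y) in {"top":(310,175),"scene":(285,180)}.items():
    im=d[n]["image"][y:y+90,x:x+90]
    out.append(cv2.resize(im,(400,400),interpolation=cv2.INTER_CUBIC))
    hsv=cv2.cvtColor(d[n]["image"],cv2.COLOR_RGB2HSV);m=cv2.inRange(hsv,(105,150,60),(122,255,255))
    k=np.zeros_like(m);k[y:y+90,x:x+90]=m[y:y+90,x:x+90]
    o=cv2.morphologyEx(k,cv2.MORPH_OPEN,np.ones((15,15) if n=="top" else (11,11)))
    c=max(cv2.findContours(o if n=="top" else k,0,2)[0],key=cv2.contourArea)
    print(n,cv2.minAreaRect(c),cv2.approxPolyDP(c,2.5,True)[:,0].tolist())
    ys,xs=np.nonzero(k);print("low",xs[ys>=ys.max()-2].mean(),ys.max())
    # tab rows
    for v in range(ys.max()-14,ys.max()+1):
        s=xs[ys==v];print(v,s.min(),s.max(),end="; ")
    print()
cv2.imwrite("pics/crop.png",np.hstack(out)[:,:,::-1])
E
```

```text
top ((352.5, 223.5), (33.0, 35.0), 90.0) [[336, 207], [335, 238], [369, 239], [370, 207]]
low 351.0 250
236 334 369; 237 334 370; 238 335 370; 239 337 369; 240 347 365; 241 349 353; 242 349 353; 243 349 353; 244 349 353; 245 350 353; 246 350 353; 247 350 352; 248 350 352; 249 350 352; 250 350 352; 
scene ((330.35516357421875, 221.7620849609375), (57.37986373901367, 41.48434066772461), 58.671302795410156) [[306, 203], [301, 213], [320, 244], [339, 238], [345, 245], [350, 243], [347, 237], [357, 226], [338, 197]]
low 299.17045454545456 269Traceback (most recent call last):
  File "<stdin>", line 15, in <module>
    return umr_minimum(a, axis, None, out, keepdims, initial, where)
ValueError: zero-size array to reduction operation minimum which has no identity
```

```bash
python3 - <<'E'
from h import *
d=pickle.load(open("d.pkl","rb"))
out=[]
for n,(x,y) in {"top":(310,175),"scene":(285,180)}.items():
    out.append(cv2.resize(d[n]["image"][y:y+90,x:x+90],(400,400),interpolation=cv2.INTER_CUBIC))
cv2.imwrite("pics/crop.png",np.hstack(out)[:,:,::-1])
hsv=cv2.cvtColor(d["top"]["image"],cv2.COLOR_RGB2HSV);m=cv2.inRange(hsv,(105,150,60),(122,255,255))
L=[];Rr=[]
for v in range(204,256):
    s=np.nonzero(m[v,325:380])[0]+325
    if len(s)>10 and 208<v<236:L.append((s.min(),v));Rr.append((s.max(),v))
for e in(L,Rr):
    e=np.array(e);p=np.polyfit(e[:,1],e[:,0],1);print(p,np.polyval(p,222))
t=d["top"]
# tab tip u=-85,n=34: z=80-85*.5736+34*.819=59
print("tabtip",onplane(t,(351,251),59),"tabroot",onplane(t,(351.5,241),74))
print("tip tri",tri(t,(351,249),d["scene"],(347.5,245)))
print("hood low corners",onplane(t,(334,238.5),80-50*.5736+39.5*.819),onplane(t,(370.5,239.5),83.7))
w=arm=None
E
```

```text
[-2.31990232e-02  3.40113146e+02] 334.96296296296293
[-7.99755800e-02  3.87976801e+02] 370.2222222222221
tabtip [520.33118575 -55.14902951  59.        ] tabroot [545.01600238 -55.78544083  74.        ]
tip tri (array([525.64302028, -55.5711468 ,  56.66015623]), [np.float64(0.2890518255305857), np.float64(0.2890518255305369)])
hood low corners [550.61278811  -9.99178592  83.6705    ] [ 547.64878012 -104.38141919   83.7       ]
```

View pics/crop.png

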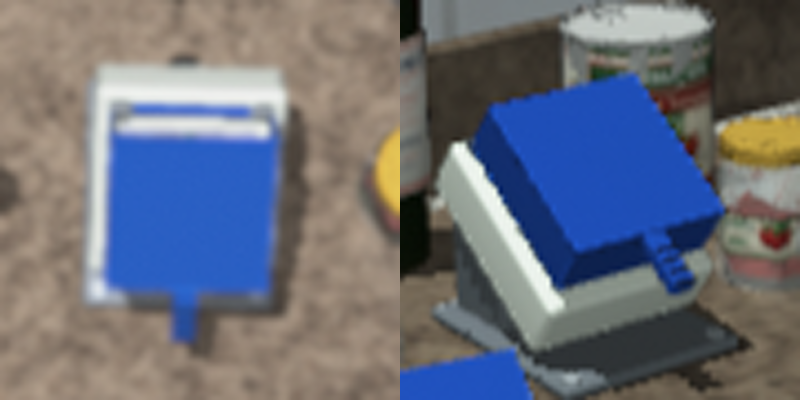

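The crop confirms the large blue and white box. In the top view its tab is at about (351,246) and the hood's lower corners are at (334,238) and (370,239), which makes it 94 mm wide against the 96 mm given. Next I'll bring the wrist camera closer.

```bash
cat >>h.py <<'E'
def toolR(yaw,tilt):  # tool y along box y, z = tilted forward by tilt deg from straight down
    y=np.array([-np.sin(yaw),np.cos(yaw),0]);f=np.array([np.cos(yaw),np.sin(yaw),0]);t=np.radians(tilt)
    z=np.sin(t)*f-np.cos(t)*np.array([0,0,1]);return R.from_matrix(np.column_stack([np.cross(y,z),y,z]))
def plan(s,P,RT):
    Rc=R.from_quat(s["ee_rot"]);w=(Rc.inv()*RT).as_rotvec(degrees=True)
    dp=np.array(P)-s["position"]
    print("pos",s["position"].round(1),"turn deg",w.round(2),"then shift mm",RT.inv().apply(dp).round(1),"| shift in present axes",Rc.inv().apply(dp).round(1))
E
python3 - <<'E'
from h import *
from bench import arm
s=arm.read_state()
plan(s,[400,-57,330],toolR(-.03,0));plan(s,[400,-57,330],toolR(-.03,35))
r=arm.get_image("wrist");Rc=R.from_quat(s["ee_rot"])
print("cam in tool",Rc.inv().apply(r["xyz"]-s["position"]),(Rc.inv()*R.from_quat(r["rotation"])).as_matrix().round(3),r["fx"])
E
```

```text
pos [ 201.7 -591.1  255.3] turn deg [ 0.11 -0.03 20.55] then shift mm [-182.2  539.8  -74.7] | shift in present axes [-360.1  441.6  -73.8]
pos [ 201.7 -591.1  255.3] turn deg [  6.38 -34.65  19.87] then shift mm [-192.1  539.8   43.4] | shift in present axes [-360.1  441.6  -73.8]
cam in tool [  70.38128315   -0.72003113 -117.5228464 ] [[ 0.    -0.96  -0.278]
 [ 1.    -0.     0.002]
 [-0.002 -0.278  0.96 ]] 346.34321235673656
```

```bash
python3 -m pendant '[[0,0,-0.019,0,0,5.14,0.04],[0,0,-0.019,0,0,5.14,0.04],[0,0,-0.019,0,0,5.14,0.04],[0,0,-0.019,0,0,5.14,0.04]]' && python3 -m pendant '[[-0.017,0.045,0,0,0,0,0.04],[-0.017,0.045,0,0,0,0,0.04],[-0.017,0.045,0,0,0,0,0.04],[-0.017,0.045,0,0,0,0,0.04],[-0.017,0.045,0,0,0,0,0.04],[-0.017,0.045,0,0,0,0,0.04],[-0.017,0.045,0,0,0,0,0.04],[-0.017,0.045,0,0,0,0,0.04],[-0.017,0.045,0,0,0,0,0.04],[-0.017,0.045,0,0,0,0,0.04],[-0.012,0.045,0,0,0,0,0.04],[0,0.045,0,0,0,0,0.04]]' && python3 -m pendant '[[0,0,0,0,-7,0,0.04],[0,0,0,0,-7,0,0.04],[0,0,0,0,-7,0,0.04],[0,0,0,0,-7,0,0.04],[0,0,0,0,-7,0,0.04],[0,0,0,0,0,0,0.04],[0,0,0,0,0,0,0.04]]'
python3 - <<'E'
from h import *
from bench import arm
plan(arm.read_state(),[400,-57,330],toolR(-.03,35))
r=arm.get_image("wrist");pickle.dump(r,open("w1.pkl","wb"));cv2.imwrite("pics/w1.png",r["image"][:,:,::-1])
print(r["xyz"])
E
```

```text
clock: 0.55
position: [201.8, -591.3, 332.6]
ee_rot: [0.017, 1.0, 0.001, -0.0]
contact_force: [0.9, 0.9, -0.7]
gripper_width: 39.9
grasp_force: 0.0
clock: 1.75
position: [400.6, -55.1, 332.1]
ee_rot: [0.015, 1.0, -0.0, -0.0]
contact_force: [0.6, -0.2, 0.4]
gripper_width: 40.0
grasp_force: 0.0
clock: 2.45
position: [400.0, -57.4, 333.0]
ee_rot: [0.014, 0.954, -0.004, 0.3]
contact_force: [0.6, -0.6, 1.9]
gripper_width: 40.3
grasp_force: 0.0
pos [400.  -57.4 333. ] turn deg [ 0.   -0.04 -0.01] then shift mm [1.7 0.4 2.5] | shift in present axes [1.7 0.4 2.5]
[275.1977567  -54.17205921 388.76055885]
```

View pics/w1.png

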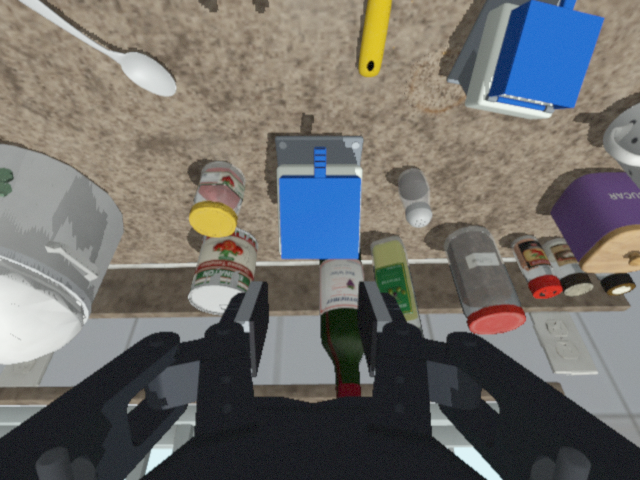

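The wrist view shows the blue guard from (280,177) to (360,258), with its tab pointing at the robot at (320,148–176). The jar is at (215,200) and the shaker at (415,200).

```bash
python3 - <<'E'
from h import *
from scipy.optimize import least_squares
d=pickle.load(open("d.pkl","rb"));t,sc=d["top"],d["scene"];w=pickle.load(open("w1.pkl","rb"))
hsv=cv2.cvtColor(w["image"],cv2.COLOR_RGB2HSV);m=cv2.inRange(hsv,(105,150,60),(122,255,255));m[:,:255]=0;m[:,390:]=0
c=max(cv2.findContours(m,0,2)[0],key=cv2.contourArea)
print(cv2.approxPolyDP(c,2,True)[:,0].tolist())
for v in list(range(146,184,3))+list(range(250,262,2)):
    s=np.nonzero(m[v])[0];print(v,(s.min(),s.max()) if len(s) else 0,end="; ")
rows={v:np.nonzero(m[v])[0] for v in range(184,252)}
for f in(np.min,np.max):print("edge",np.polyfit(list(rows),[f(x) for x in rows.values()],1))
ys,xs=np.nonzero(m[140:172]);print("\ntab",xs.mean(),ys.min()+140)
wt=(xs.mean()+.5,ys.min()+140)
print("tri tip w/top",tri(w,wt,t,(351.5,250.5)),"w/scene",tri(w,wt,sc,(347.5,245)))
pickle.dump(c,open("c.pkl","wb"))
E
```

```text
[[317, 147], [314, 149], [313, 176], [280, 178], [282, 257], [358, 258], [360, 180], [356, 176], [326, 176], [325, 148]]
146 0; 149 (np.int64(314), np.int64(325)); 152 (np.int64(314), np.int64(325)); 155 (np.int64(314), np.int64(325)); 158 (np.int64(314), np.int64(325)); 161 (np.int64(314), np.int64(325)); 164 (np.int64(314), np.int64(325)); 167 (np.int64(315), np.int64(324)); 170 (np.int64(315), np.int64(325)); 173 (np.int64(315), np.int64(324)); 176 (np.int64(282), np.int64(356)); 179 (np.int64(280), np.int64(359)); 182 (np.int64(280), np.int64(360)); 250 (np.int64(282), np.int64(357)); 252 (np.int64(282), np.int64(357)); 254 (np.int64(282), np.int64(359)); 256 (np.int64(282), np.int64(358)); 258 (np.int64(313), np.int64(358)); 260 0; edge [3.26564110e-02 2.73617819e+02]
edge [-3.37634080e-02  3.65564129e+02]

tab 319.65602836879435 147
tri tip w/top (array([521.41897247, -54.42792468,  58.94529298]), [np.float64(2.05623112727974), np.float64(2.0562311272797436)]) w/scene (array([521.11831327, -52.36237771,  58.98966205]), [np.float64(0.05286421116862782), np.float64(0.052864211168751674)])
```

```bash
python3 - <<'E'
from h import *
w=pickle.load(open("w1.pkl","rb"));t=pickle.load(open("d.pkl","rb"))["top"]
ps=-.03;a=np.radians(35)
U=np.array([np.cos(a)*np.cos(ps),np.cos(a)*np.sin(ps),np.sin(a)]);N=np.array([-np.sin(a)*np.cos(ps),-np.sin(a)*np.sin(ps),np.cos(a)])
tip=np.array([521.2,-53.2,59]);F=tip+85*U-34*N;print("face centre est",F)
def on(r,p,n=39.5):
    q=ray(r,p);o=np.array(r["xyz"]);return o+q*(N@(F+n*N-o))/(N@q)
e=[np.poly1d([.03265641,273.617819]),np.poly1d([-.033763,366.56413])]
for k in e:
    A,B=on(w,(k(184),184)),on(w,(k(250),250));D=(B-A)/np.linalg.norm(B-A);print("side",A.round(1),B.round(1),"yaw",np.arctan2(D[1],D[0]).round(4),"rise",np.arcsin(D[2]).round(3))
Y=np.array([-np.sin(ps),np.cos(ps),0])
for p in((280,179),(361,179),(282,258.5),(359,258.5)):
    X=on(w,p);print((X-F)@U,(X-F)@Y)
e=[np.poly1d([-.0232,340.113]),np.poly1d([-.08,388.977])]
for k in e:
    A,B=on(t,(k(209),209)),on(t,(k(235),235));D=(A-B);print("top yaw",np.arctan2(D[1],D[0]))
E
```

```text
face centre est [610.28941732 -55.87348461  79.90282758]
side [ 550.7 -100.6   87.3] [ 617.2 -102.1  133.9] yaw -0.0233 rise 0.611
side [553.6  -6.3  87.4] [620.1  -8.  134. ] yaw -0.0257 rise 0.611
-49.254069365977486 -45.85290561310308
-49.16980912412891 48.41887044615188
48.867587867196995 -46.008810453443125
48.987869380355676 49.656448883317
top yaw -0.008386711567320878
top yaw -0.034986680495257154
```

```bash
cat >>h.py <<'E'
ps=-.027;a=np.radians(35)
U=np.array([np.cos(a)*np.cos(ps),np.cos(a)*np.sin(ps),np.sin(a)]);N=np.array([-np.sin(a)*np.cos(ps),-np.sin(a)*np.sin(ps),np.cos(a)])
Y=np.array([-np.sin(ps),np.cos(ps),0]);F=np.array([610.3,-54.7,80])
RT=toolR(ps,35)
def P(u,n,y=0): return F+u*U+n*N+y*Y+6*N  # TCP for grasp point at u,n (tool along -N)
def tab(th): return 50-124*np.cos(th)+30*np.sin(th),4+124*np.sin(th)+30*np.cos(th)
def un(s):
    g=s["position"]+6*R.from_quat(s["ee_rot"]).apply([0,0,1])-F;return [round(float(g@v),1) for v in(U,N,Y)]
E
python3 - <<'E'
from h import *
from bench import arm
s=arm.read_state();plan(s,P(-74,100),RT);print(un(s))
E
```

```text
pos [401.5 -56.8 334.6] turn deg [-0.05  0.11 -0.2 ] then shift mm [ 49.1   7.7 222.3] | shift in present axes [ 49.5   7.7 222.2]
[-24.9, 322.3, -7.7]
```

```bash
python3 -m pendant '[[0.012,0.002,0.03,0,0,-0.2,0.04],[0.012,0.002,0.038,0,0,0,0.04],[0.012,0.002,0.038,0,0,0,0.04],[0.013,0.0017,0.038,0,0,0,0.04],[0,0,0.038,0,0,0,0.04],[0,0,0.03,0,0,0,0.04],[0,0,0.02,0,0,0,0.04],[0,0,0.015,0,0,0,0.04],[0,0,0,0,0,0,0.04],[0,0,0,0,0,0,0.04],[0,0,0,0,0,0,0.04]]'
python3 - <<'E'
from h import *
from bench import arm
s=arm.read_state();plan(s,P(-74,34),RT);print(un(s))
r=arm.get_image("wrist");pickle.dump(r,open("w2.pkl","wb"));cv2.imwrite("pics/w2.png",r["image"][:,:,::-1])
print(proj(r,np.array([P(-74,34)-6*N,P(-85,34)-6*N,P(-50,39.5,48)-6*N,P(-50,39.5,-48)-6*N])))
E
```

```text
clock: 3.6
position: [444.5, -36.0, 198.7]
ee_rot: [0.017, 0.97, -0.018, 0.243]
contact_force: [-1.1, -0.3, -0.2]
gripper_width: 39.9
grasp_force: 0.0
pos [444.5 -36.  198.7] turn deg [-1.74 -6.89  0.08] then shift mm [  5.9 -14.2 152.5] | shift in present axes [-12.4  -9.6 152.5]
[-68.8, 186.6, 14.0]
[[301.63723404 240.19510985]
 [301.60400424 227.08443091]
 [359.54252457 270.50952798]
 [243.61737005 269.35229787]]
```

View pics/w2.png

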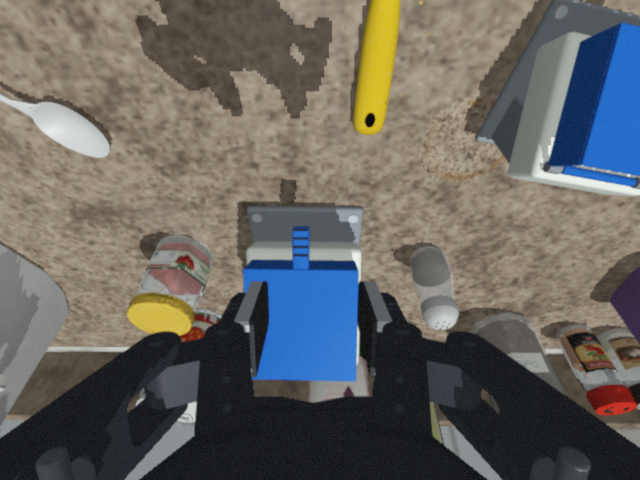

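The wrist view has the tab at (301,228–268), against a predicted tip at (301.6,227), so the pose estimate holds. The move fell short and lost 7° of tilt, so I'll check the joints for a limit.

```bash
python3 -m pendant '[[-0.006,-0.005,0,0,-3.4,0,0.04],[-0.006,-0.005,0,-1.7,-3.4,0,0.04],[0,0,0,0,0,0,0.04],[0,0,0,0,0,0,0.04]]'
python3 - <<'E'
from h import *
from bench import arm
s=arm.read_state();plan(s,P(-74,80),RT);print(un(s),s["joints"].round(3))
E
```

```text
clock: 4.05
position: [438.0, -39.1, 234.5]
ee_rot: [0.014, 0.959, -0.01, 0.282]
contact_force: [0.9, 0.5, -0.2]
gripper_width: 40.2
grasp_force: 0.0
pos [438.  -39.1 234.5] turn deg [-0.66 -2.17  0.13] then shift mm [ 21.2 -10.9 139.6] | shift in present axes [ 15.9  -9.3 140.4]
[-53.0, 219.6, 10.9] [ 0.199 -0.147 -1.069  0.982 -0.16  -2.736]
```

```bash
cat >>h.py <<'E'
import json
def log(s):
    with open("log.jsonl","a") as f:f.write(json.dumps([s["joints"].tolist(),s["position"].tolist(),s["ee_rot"].tolist()])+"\n")
E
python3 - <<'E'
from h import *
from bench import arm
s=arm.read_state();log(s)
plan(s,F+(-74)*U+34*N+[0,0,90],toolR(ps,12))
log(dict(joints=np.array([-9.83427760e-01,  3.85471916e-01,  6.77772815e-03, -4.18225150e-04,-1.19403432e+00, -2.58568240e-01]),position=np.array([ 201.65962976, -591.07184029,  255.34407007]),ee_rot=np.array([-1.63584449e-01,  9.86528842e-01,  9.60734906e-04, -2.19307359e-04])))
E
```

```text
pos [438.  -39.1 234.5] turn deg [-0.68 20.83 -0.  ] then shift mm [-74.1 -10.9  96.6] | shift in present axes [-34.9  -9.7 116.7]
```

```bash
python3 -m pendant '[[0,0,0,0,5.2,0,0.04],[0,0,0,0,5.2,0,0.04],[0,0,0,0,5.2,0,0.04],[0,0,0,0,5.2,0,0.04],[0,0,0,0,0,0,0.04],[0,0,0,0,0,0,0.04]]'; python3 -c "
from h import *
from bench import arm
log(arm.read_state())"; python3 -m pendant '[[-0.01,-0.002,0.013,0,0,0,0.04],[-0.01,-0.002,0.013,0,0,0,0.04],[-0.01,-0.002,0.013,0,0,0,0.04],[-0.01,-0.002,0.013,0,0,0,0.04],[-0.01,-0.002,0.013,0,0,0,0.04],[-0.01,-0.001,0.013,0,0,0,0.04],[-0.014,0,0.018,0,0,0,0.04],[0,0,0,0,0,0,0.04],[0,0,0,0,0,0,0.04]]'
cat > fit.py <<'E'
from h import *
from scipy.optimize import least_squares
L=[json.loads(l) for l in open("log.jsonl")]
def fk(q,k):
    a0,h,L1,e,L2,Lt=k
    Rz=R.from_euler("z",q[0]);Rs=R.from_euler("y",q[1]);Rf=R.from_euler("y",q[1]-q[2])
    Rw=Rf*R.from_euler("x",q[3]*S4)
    Rt=Rw*R.from_euler("y",-q[4])
    p=np.array([a0,0,h])+Rs.apply([0,0,L1])+Rf.apply([L2,0,e])+Rt.apply([Lt,0,0])
    return Rz.apply(p),(Rz*Rt).apply([1,0,0])
best=None
for S4 in(1,-1):
    f=lambda k:np.concatenate([fk(l[0],k)[0]-l[1] for l in L]+[(k-[50,350,400,0,400,200])*.003])
    o=least_squares(f,[50,350,400,0,400,200]);
    zz=[np.abs(fk(l[0],o.x)[1]-R.from_quat(l[2]).apply([0,0,1])).max() for l in L]
    print(S4,o.x.round(1),o.cost,np.round(zz,3))
    if best is None or max(zz)<best[0]:best=(max(zz),S4,o.x)
_,S4,K=best
E
python3 - <<'E'
from bench import arm
from h import *
s=arm.read_state();log(s);print(un(s),s["joints"].round(3))
import fit
for l in fit.L:print((fit.fk(l[0],fit.K)[0]-l[1]).round(1),np.round(l[0],3))
E
```

```text
clock: 4.65
position: [445.4, -51.0, 239.2]
ee_rot: [0.022, 0.988, -0.019, 0.151]
contact_force: [-1.0, 0.1, -0.3]
gripper_width: 40.6
grasp_force: 0.0
clock: 5.55
position: [542.3, -69.3, 169.9]
ee_rot: [0.022, 0.988, -0.019, 0.15]
contact_force: [0.0, -0.0, -0.1]
gripper_width: 39.9
grasp_force: 0.0
[-5.6, 106.8, -16.6] [ 0.217  0.219 -0.596  0.232 -0.483 -2.024]
1 [  914.9 -1276.9   -40.7   357.6  -495.5 -1026.8] 29470.549100796783 [0.26  0.001 0.263 0.208]
-1 [-368.7 1266.4  861.6 -280.5  812.3 1239. ] 16073.412385350184 [0. 0. 0. 0.]
[ 10.4 -38.3  26.5] [ 0.199 -0.147 -1.069  0.982 -0.16  -2.736]
[133.4  88.6   9.5] [-0.983  0.385  0.007 -0.    -1.194 -0.259]
[-11.3  18.8  -7.4] [ 0.333 -0.047 -0.694  0.227 -0.664 -2.109]
[ -9.6  51.5 -28.6] [ 0.217  0.219 -0.596  0.232 -0.483 -2.024]
```

```bash
sed -i 's/a0,h,L1,e,L2,Lt=k/a0,h,L1,e,L2,Lt,b,c=k/; s/\[a0,0,h\]/[a0,b,h]/; s/+Rt.apply(\[Lt,0,0\])/+Rt.apply([Lt,c,0])/; s/\[50,350,400,0,400,200\]/[50,350,400,0,400,200,-80,-80]/g; s/\*\.003/*.002/' fit.py
python3 - <<'E'
from h import *
import fit
for l in fit.L:print((fit.fk(l[0],fit.K)[0]-l[1]).round(1))
E
```

```text
1 [ 167.2  174.6  481.9   -6.3  265.2  267.9 -202.2   12.7] 3169.990668107651 [0.26  0.001 0.263 0.208]
-1 [   0.   160.7  564.9   -0.   421.8  272.7   -0.  -159.8] 0.16815763929615 [0. 0. 0. 0.]
[ 0. -0.  0.]
[0. 0. 0.]
[ 0.  0. -0.]
[-0. -0.  0.]
```

```bash
cat >ik.py <<'E'
import fit
from fit import *
lo=np.array([-3.14,-1.21,-1.07,-3.16,-2.99,-3.1]);hi=np.array([3.14,2.06,1.41,2.05,-.16,3.1])
fkR=lambda q:R.from_euler("z",q[0])*R.from_euler("y",q[1]-q[2])*R.from_euler("x",-q[3])*R.from_euler("y",-q[4])
# constant tool offset incl. q6 sign
def off(s6):
    return [(fkR(l[0]).inv()*R.from_quat(l[2])*R.from_euler("z",-s6*l[0][5])) for l in fit.L]
s6=min((1,-1),key=lambda s:max((off(s)[0].inv()*o).magnitude() for o in off(s)));T0=off(s6)[0]
rot=lambda q:fkR(q)*T0*R.from_euler("z",s6*q[5])
def ik(P,RT,seeds=None,mg=.02):
    best=(9e9,None)
    for q0 in (seeds if seeds is not None else [l[0] for l in fit.L]+[[.2,.3,-.5,a,-.6,c] for a in(-3,-1.5,0,1.5) for c in(-2,0,1.5)]):
        f=lambda q:np.concatenate([(fk(q,K)[0]-P)/100,(rot(q).inv()*RT).as_rotvec()])
        o=least_squares(f,np.clip(q0,lo+mg+.001,hi-mg-.001),bounds=(lo+mg,hi-mg))
        if o.cost<best[0]:best=(o.cost,o.x)
        if seeds is None and best[0]<1e-8:break
    return best
def Pt(u,n,tilt,y=0,ahead=6): return F+u*U+n*N+y*Y-ahead*toolR(ps,tilt).apply([0,0,1])
E
python3 - <<'E'
from ik import *
print("rot err",max((off(s6)[0].inv()*o).magnitude() for o in off(s6)))
for name,(u,n) in {"tab0":(-74,34),"tab.8":tab(.8),"tab1.6":tab(1.6),"togA":(-34,36),"togB":(0,36)}.items():
    for t in(0,10,20,25,30,35,45):
        c,q=ik(Pt(u,n,t),toolR(ps,t));print(name,t,"OK" if c<1e-6 else "-- %.4f"%c,q.round(2))
E
```

```text
1 [ 167.2  174.6  481.9   -6.3  265.2  267.9 -202.2   12.7] 3169.990668107651 [0.26  0.001 0.263 0.208]
-1 [   0.   160.7  564.9   -0.   421.8  272.7   -0.  -159.8] 0.16815763929615 [0. 0. 0. 0.]
rot err 3.6069823508178316e-09
tab0 0 OK [ 0.21  0.44 -0.44  0.   -0.68 -1.8 ]
tab0 10 OK [ 0.23  0.39 -0.61  0.11 -0.41 -1.92]
tab0 20 -- 0.0017 [ 0.22  0.36 -0.73  0.22 -0.18 -2.02]
tab0 25 -- 0.0072 [ 0.2   0.35 -0.66 -0.07 -0.18 -1.71]
tab0 30 -- 0.0131 [ 0.12  0.35 -0.57 -0.5  -0.18 -1.21]
tab0 35 -- 0.0098 [-0.34  0.35 -0.58 -2.11 -0.18  0.78]
tab0 45 OK [-0.39  0.37 -0.61 -2.11 -0.29  0.81]
tab.8 0 OK [ 0.2   0.31 -0.33 -0.   -0.92 -1.8 ]
tab.8 10 OK [ 0.23  0.24 -0.48  0.07 -0.68 -1.88]
tab.8 20 OK [ 0.25  0.18 -0.66  0.24 -0.4  -2.05]
tab.8 25 OK [ 0.22  0.16 -0.81  0.52 -0.21 -2.31]
tab.8 30 -- 0.0025 [ 0.22  0.15 -0.8   0.43 -0.18 -2.22]
tab.8 35 -- 0.0099 [ 0.21  0.15 -0.72  0.1  -0.18 -1.88]
tab.8 45 -- 0.0100 [-0.17  0.15 -0.51 -1.51 -0.18  0.03]
tab1.6 0 OK [ 0.18  0.37 -0.06  0.   -1.14 -1.77]
tab1.6 10 OK [ 0.19  0.29 -0.21  0.05 -0.9  -1.82]
tab1.6 20 OK [ 0.21  0.23 -0.37 
[... 283 characters left out ...]
]
togA 10 OK [ 0.21  0.39 -0.5   0.08 -0.51 -1.88]
togA 20 -- 0.0000 [ 0.2   0.34 -0.73  0.41 -0.18 -2.2 ]
togA 25 -- 0.0033 [ 0.2   0.34 -0.67  0.19 -0.18 -1.97]
togA 30 -- 0.0097 [ 0.17  0.34 -0.59 -0.15 -0.18 -1.6 ]
togA 35 -- 0.0143 [ 0.07  0.33 -0.49 -0.69 -0.18 -0.96]
togA 45 -- 0.0004 [-0.26  0.33 -0.49 -1.88 -0.18  0.47]
togB 0 OK [ 0.18  0.46 -0.25 -0.   -0.85 -1.78]
togB 10 OK [ 0.2   0.4  -0.41  0.07 -0.59 -1.85]
togB 20 OK [ 0.21  0.35 -0.61  0.29 -0.28 -2.08]
togB 25 -- 0.0010 [ 0.19  0.34 -0.67  0.35 -0.18 -2.12]
togB 30 -- 0.0062 [ 0.19  0.34 -0.6   0.07 -0.18 -1.83]
togB 35 -- 0.0126 [ 0.13  0.33 -0.5  -0.35 -0.18 -1.36]
togB 45 -- 0.0030 [-0.25  0.33 -0.44 -1.88 -0.18  0.46]
```

The fitted kinematics reproduce the logged poses exactly. They show that a 35° tilt is out of reach near the tab, because joints 3 and 5 hit their limits, while about 10° works.

- **Guard:** pinch the tab at 10° tilt and follow the arc.
- **Toggle:** turn the open gripper 90° and push with the outer finger's back. That keeps the body well clear of the raised guard.

```bash
python3 - <<'E'
from ik import *
from bench import arm
s=arm.read_state();T=toolR(ps,10)
G=Pt(-78,34,10);pre=G-60*T.apply([0,0,1]);plan(s,pre,T)
tb=lambda th:(50-128*np.cos(th)+30*np.sin(th),4+128*np.sin(th)+30*np.cos(th))
for th in np.arange(0,1.61,.2):
    c,q=ik(Pt(*tb(th),10),T);print(th.round(1),c<1e-6,q.round(2))
ths=np.arange(0,1.681,.08);D=np.array([T.inv().apply(Pt(*tb(x),10)-G) for x in ths]);
D=np.round(D*2)/2;print(np.diff(D,axis=0)[:,[0,2]].tolist())
# toggle pose: tool turned 90deg about z
for turn in(90,-90):
    Tq=T*R.from_euler("z",turn,degrees=True)
    for (u,n) in((-80,70),(-50,60)):
        c,q=ik(Pt(u,n,10),Tq);print(turn,u,c<1e-6,q.round(2))
E
```

```text
1 [ 167.2  174.6  481.9   -6.3  265.2  267.9 -202.2   12.7] 3169.990668107651 [0.26  0.001 0.263 0.208]
-1 [   0.   160.7  564.9   -0.   421.8  272.7   -0.  -159.8] 0.16815763929615 [0. 0. 0. 0.]
pos [542.3 -69.3 169.9] turn deg [-2.02  7.25 -0.83] then shift mm [34.1 16.4 36.5] | shift in present axes [38.6 17.1 31.3]
0.0 True [ 0.23  0.39 -0.62  0.11 -0.4  -1.93]
0.2 True [ 0.23  0.33 -0.61  0.1  -0.46 -1.92]
0.4 True [ 0.24  0.29 -0.58  0.09 -0.53 -1.91]
0.6 True [ 0.23  0.26 -0.54  0.08 -0.61 -1.89]
0.8 True [ 0.23  0.24 -0.48  0.07 -0.68 -1.88]
1.0 True [ 0.22  0.23 -0.42  0.06 -0.75 -1.86]
1.2 True [ 0.21  0.24 -0.35  0.06 -0.81 -1.85]
1.4 True [ 0.2   0.26 -0.28  0.05 -0.86 -1.83]
1.6 True [ 0.19  0.29 -0.21  0.05 -0.91 -1.82]
[[1.5, -10.5], [1.0, -10.5], [0.0, -10.5], [-0.5, -10.5], [-1.5, -10.0], [-2.5, -10.5], [-3.5, -10.0], [-4.0, -9.5], [-4.5, -9.5], [-5.5, -9.0], [-6.5, -8.5], [-7.0, -8.0], [-7.5, -7.5], [-8.0, -6.5], [-8.5, -6.0], [-9.0, -5.5], [-9.5, -4.5], [-9.5, -4.0], [-10.5, -3.0], [-10.0, -2.5], [-10.5, -1.5]]
90 -80 True [ 0.24  0.31 -0.64  0.11 -0.46  2.78]
90 -50 True [ 0.23  0.34 -0.55  0.09 -0.51  2.81]
-90 -80 True [ 0.24  0.31 -0.64  0.11 -0.46 -0.36]
-90 -50 True [ 0.23  0.34 -0.55  0.09 -0.51 -0.33]
```

```bash
python3 -m pendant '[[0.01,0.005,0,-0.7,2.4,-0.3,0.04],[0.01,0.004,0,-0.7,2.4,-0.3,0.04],[0.01,0.004,0.01,-0.6,2.4,-0.2,0.04],[0.006,0.004,0.02,0,0,0,0.04],[0,0,0,0,0,0,0.04],[0,0,0,0,0,0,0.04]]'; python3 - <<'E'
from ik import *
from bench import arm
s=arm.read_state();T=toolR(ps,10);G=Pt(-78,34,10);plan(s,G-60*T.apply([0,0,1]),T);plan(s,G,T)
E
```

```text
clock: 6.15
position: [514.7, -50.9, 133.1]
ee_rot: [0.013, 0.996, -0.001, 0.089]
contact_force: [0.1, -0.1, -0.2]
gripper_width: 40.2
grasp_force: 0.0
1 [ 167.2  174.6  481.9   -6.3  265.2  267.9 -202.2   12.7] 3169.990668107651 [0.26  0.001 0.263 0.208]
-1 [   0.   160.7  564.9   -0.   421.8  272.7   -0.  -159.8] 0.16815763929615 [0. 0. 0. 0.]
pos [514.7 -50.9 133.1] turn deg [0.01 0.19 0.03] then shift mm [ 0.1 -1.2  5. ] | shift in present axes [ 0.1 -1.2  5. ]
pos [514.7 -50.9 133.1] turn deg [0.01 0.19 0.03] then shift mm [ 0.1 -1.2 65. ] | shift in present axes [ 0.3 -1.2 65. ]
```

```bash
python3 -m pendant '[[0,-0.0012,0.013,0,0,0,0.04],[0,0,0.015,0,0,0,0.04],[0,0,0.015,0,0,0,0.04],[0,0,0.012,0,0,0,0.04],[0,0,0.01,0,0,0,0.04],[0,0,0,0,0,0,0.03],[0,0,0,0,0,0,0.025]]'; python3 - <<'E'
from h import *
from bench import arm
s=arm.read_state();print(un(s),s["contact_force"].round(1))
r=arm.get_image("wrist");cv2.imwrite("pics/w3.png",r["image"][:,:,::-1])
E
```

```text
clock: 6.85
position: [527.2, -52.2, 69.2]
ee_rot: [0.013, 0.996, -0.001, 0.089]
contact_force: [0.2, -0.3, -0.6]
gripper_width: 24.9
grasp_force: 0.0
[-76.8, 33.4, 0.3] [ 0.2 -0.3 -0.6]
```

View pics/w3.png

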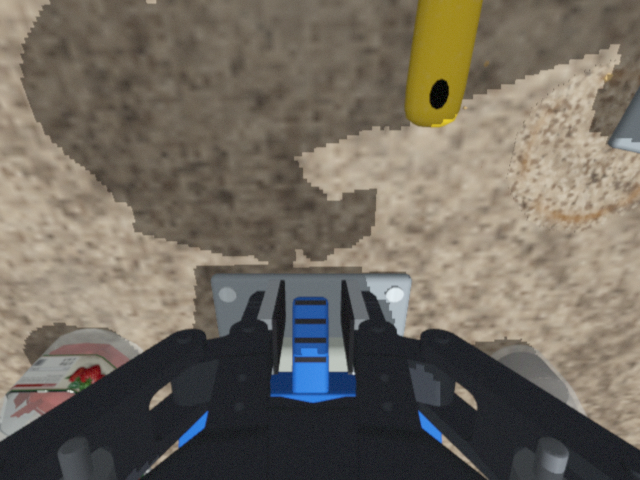

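The tab, at (311,345), sits centred between the pads at (280,340) and (346,340). I'll close on it.

```bash
python3 -m pendant '[[0,0,0,0,0,0,0.008],[0,0,0,0,0,0,0.008],[0,0,0,0,0,0,0.008],[0,0,0,0,0,0,0.008],[0,0,0,0,0,0,0.008]]' && python3 -m pendant '[[0.0015,0,-0.0105,0,0,0,0.008],[0.001,0,-0.0105,0,0,0,0.008],[0,0,-0.0105,0,0,0,0.008],[-0.0005,0,-0.0105,0,0,0,0.008],[0,0,0,0,0,0,0.008]]'
```

```text
clock: 7.4
position: [527.3, -53.0, 69.6]
ee_rot: [0.014, 0.996, -0.001, 0.089]
contact_force: [0.8, -6.1, 1.7]
gripper_width: 12.9
grasp_force: 58.6
clock: 7.9
position: [517.9, -52.8, 111.0]
ee_rot: [0.014, 0.996, -0.001, 0.09]
contact_force: [3.9, -6.9, -2.8]
gripper_width: 12.9
grasp_force: 58.6
```

Gripped at 12.9 mm and moving with low force. I'll continue the arc.

```bash
python3 -m pendant '[[-0.0015,0,-0.010,0,0,0,0.008],[-0.0025,0,-0.0105,0,0,0,0.008],[-0.0035,0,-0.010,0,0,0,0.008],[-0.004,0,-0.0095,0,0,0,0.008],[-0.0045,0,-0.0095,0,0,0,0.008],[-0.0055,0,-0.009,0,0,0,0.008],[-0.0065,0,-0.0085,0,0,0,0.008],[-0.007,0,-0.008,0,0,0,0.008],[0,0,0,0,0,0,0.008]]' && python3 -m pendant '[[-0.0075,0,-0.0075,0,0,0,0.008],[-0.008,0,-0.0065,0,0,0,0.008],[-0.0085,0,-0.006,0,0,0,0.008],[-0.009,0,-0.0055,0,0,0,0.008],[-0.0095,0,-0.0045,0,0,0,0.008],[-0.0095,0,-0.004,0,0,0,0.008],[-0.0105,0,-0.003,0,0,0,0.008],[-0.010,0,-0.0025,0,0,0,0.008],[0,0,0,0,0,0,0.008],[0,0,0,0,0,0,0.008]]'
python3 - <<'E'
from h import *
from bench import arm
s=arm.read_state();g=un(s);print(g,s["contact_force"].round(1),"theta",np.arctan2(g[1]-4,50-g[0])-np.arctan2(30,128),"r",np.hypot(g[1]-4,50-g[0]))
r=arm.get_image("wrist");cv2.imwrite("pics/w4.png",r["image"][:,:,::-1])
r=arm.get_image("scene");pickle.dump(r,open("s4.pkl","wb"));cv2.imwrite("pics/s4.png",cv2.resize(r["image"][150:300,240:440,::-1],(800,600)))
E
```

```text
clock: 8.8
position: [537.7, -53.3, 189.2]
ee_rot: [0.014, 0.996, -0.001, 0.087]
contact_force: [0.8, -4.5, -5.5]
gripper_width: 12.6
grasp_force: 58.9
clock: 9.8
position: [602.2, -55.1, 240.6]
ee_rot: [0.014, 0.996, -0.001, 0.087]
contact_force: [-0.7, -5.5, -6.6]
gripper_width: 12.4
grasp_force: 58.6
[82.9, 130.8, -0.6] [-0.7 -5.5 -6.6] theta 1.5944424117784932 r 130.99866411532602
```

View pics/s4.png

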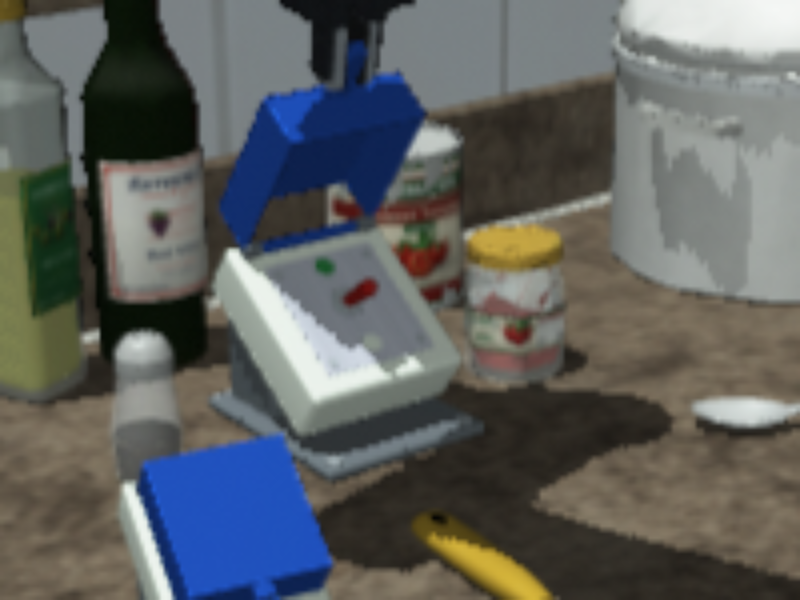

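The crop shows the hood standing open near 1.6 rad. The red toggle at (360,292) leans away from the green dot at (324,265), so it is off. I'll release, back off and turn the gripper 90°.

```bash
python3 -m pendant '[[0,0,0,0,0,0,0.03],[0,0,0,0,0,0,0.03],[0,0,0,0,0,0,0.03],[0,0,-0.01,0,0,0,0.03],[0,0,-0.02,0,0,0,0.03],[0,0,-0.025,0,0,0,0.03],[0,0,-0.025,0,0,0,0.03],[0.02,0,0,0,0,0,0.05],[0.02,0,0,0,0,0,0.085]]' && python3 -m pendant '[[0.02,0,0,0,0,-7.5,0.085],[0.018,0.002,0,0,0,-7.5,0.085],[0,0,0,0,0,-7.5,0.085],[0,0,0,0,0,-7.5,0.085],[0,0,0,0,0,-7.5,0.085],[0,0,0,0,0,-7.5,0.085],[0,0,0,0,0,-7.5,0.085],[0,0,0,0,0,-7.5,0.085],[0,0,0,0,0,-7.5,0.085],[0,0,0,0,0,-7.5,0.085],[0,0,0,0,0,-7.5,0.085],[0,0,0,0,0,-7.5,0.085]]'
python3 - <<'E'
from ik import *
from bench import arm
s=arm.read_state();T=toolR(ps,10)*R.from_euler("z",-90,degrees=True)
for (u,n) in((-84.6,51.8),(-64,51.8),(-44,51.8)):
    c,q=ik(Pt(u,n,10,0,0),T);print(c<1e-6,q.round(2))
A=Pt(-84.6,51.8,10,0,0);plan(s,A-80*T.apply([0,0,1]),T);plan(s,A,T);print("U in tool",T.inv().apply(U))
E
```

```text
clock: 10.8
position: [549.9, -52.6, 315.3]
ee_rot: [0.013, 0.996, -0.0, 0.091]
contact_force: [-1.2, 0.2, -0.8]
gripper_width: 58.1
grasp_force: 0.0
clock: 12.0
position: [512.4, -52.0, 307.8]
ee_rot: [-0.697, 0.712, -0.064, 0.063]
contact_force: [-0.4, -0.6, -0.6]
gripper_width: 85.1
grasp_force: 0.0
1 [ 167.2  174.6  481.9   -6.3  265.2  267.9 -202.2   12.7] 3169.990668107651 [0.26  0.001 0.263 0.208]
-1 [   0.   160.7  564.9   -0.   421.8  272.7   -0.  -159.8] 0.16815763929615 [0. 0. 0. 0.]
True [ 0.24  0.36 -0.65  0.12 -0.4  -0.37]
True [ 0.23  0.36 -0.59  0.1  -0.45 -0.34]
True [ 0.22  0.37 -0.54  0.09 -0.5  -0.32]
pos [512.4 -52.  307.8] turn deg [-0.36  0.08  0.32] then shift mm [  0.   41.7 150.1] | shift in present axes [ -0.   42.6 149.9]
pos [512.4 -52.  307.8] turn deg [-0.36  0.08  0.32] then shift mm [  0.   41.7 230.1] | shift in present axes [1.000e-01 4.310e+01 2.299e+02]
U in tool [-2.19882965e-16 -9.06307787e-01 -4.22618262e-01]
```

```bash
python3 -m pendant '[[0,0.014,0,0,0,0,0.085],[0,0.014,0,0,0,0,0.085],[0,0.014,0.02,0,0,0,0.085],[0,0,0.025,0,0,0,0.085],[0,0,0.025,0,0,0,0.085],[0,0,0.025,0,0,0,0.085],[0,0,0.025,0,0,0,0.085],[0,0,0.025,0,0,0,0.085],[0,0,0.025,0,0,0,0.085],[0,0,0.02,0,0,0,0.085],[0,0,0,0,0,0,0.085]]'
python3 - <<'E'
from ik import *
from bench import arm
s=arm.read_state();T=toolR(ps,10)*R.from_euler("z",-90,degrees=True)
A=Pt(-84.6,51.8,10,0,0);plan(s,A,T)
r=arm.get_image("scene");cv2.imwrite("pics/s5.png",cv2.resize(r["image"][120:270,250:450,::-1],(800,600)))
E
```

```text
clock: 13.1
position: [503.9, -51.9, 110.4]
ee_rot: [-0.695, 0.714, -0.063, 0.061]
contact_force: [0.1, 0.6, 0.2]
gripper_width: 84.9
grasp_force: 0.0
1 [ 167.2  174.6  481.9   -6.3  265.2  267.9 -202.2   12.7] 3169.990668107651 [0.26  0.001 0.263 0.208]
-1 [   0.   160.7  564.9   -0.   421.8  272.7   -0.  -159.8] 0.16815763929615 [0. 0. 0. 0.]
pos [503.9 -51.9 110.4] turn deg [-0.   -0.01  0.01] then shift mm [-0.1 -1.  37.2] | shift in present axes [-0.1 -1.  37.2]
```

View pics/s5.png

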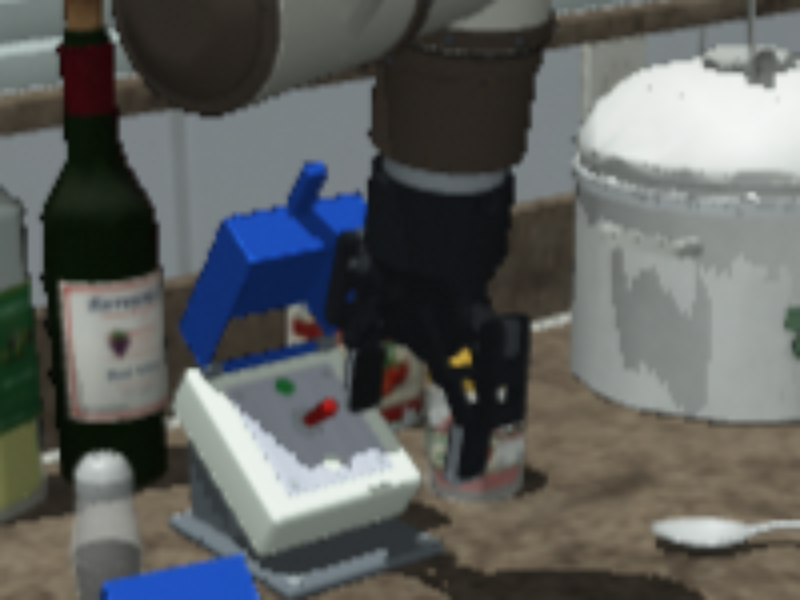

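The forward finger at (365,375) hangs below the slope side of the red toggle at (320,410), and the guard at (270,270) is still up. I'll descend in two halves and watch the force.

```bash
python3 -m pendant '[[0,0,0.01,0,0,0,0.085],[0,0,0.01,0,0,0,0.085],[0,0,0.01,0,0,0,0.085],[0,0,0.007,0,0,0,0.085],[0,0,0,0,0,0,0.085]]' && python3 -m pendant '[[0,-0.0045,-0.0021,0,0,0,0.085],[0,-0.0045,-0.0021,0,0,0,0.085],[0,-0.0045,-0.0021,0,0,0,0.085],[0,-0.0045,-0.0021,0,0,0,0.085],[0,0,0,0,0,0,0.085]]'
python3 - <<'E'
from bench import arm
import cv2
r=arm.get_image("scene");cv2.imwrite("pics/s6.png",cv2.resize(r["image"][170:270,270:400,::-1],(780,600)))
E
```

```text
clock: 13.65
position: [510.3, -52.3, 74.1]
ee_rot: [-0.695, 0.714, -0.063, 0.061]
contact_force: [-0.3, 0.4, -0.0]
gripper_width: 85.4
grasp_force: 0.0
clock: 14.15
position: [526.8, -52.6, 87.2]
ee_rot: [-0.695, 0.714, -0.063, 0.062]
contact_force: [-2.1, 0.9, 1.7]
gripper_width: 85.0
grasp_force: 1.2
```

View pics/s6.png

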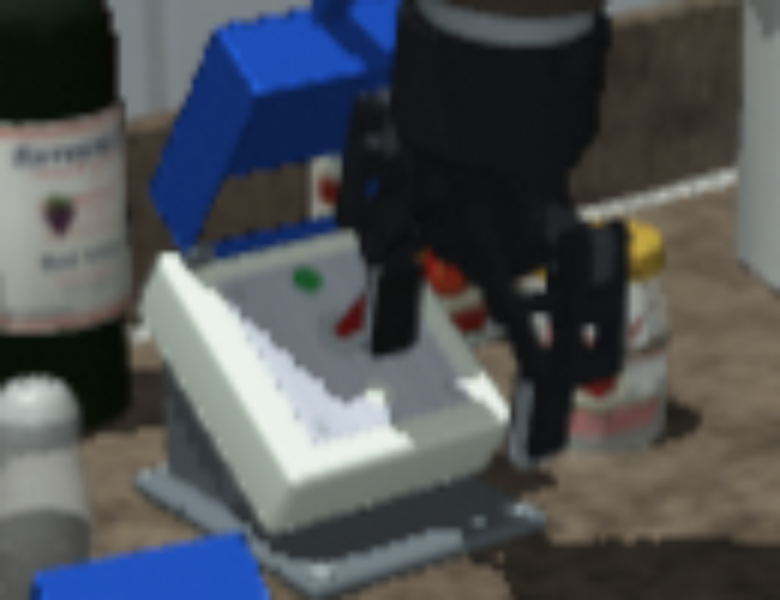

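The forward finger at (395,310) touches the red toggle at (350,315), with about 2 N. I'll keep pushing up the slope.

```bash
python3 -m pendant '[[0,-0.0045,-0.0021,0,0,0,0.085],[0,-0.0045,-0.0021,0,0,0,0.085],[0,-0.0045,-0.0021,0,0,0,0.085],[0,0,0,0,0,0,0.085]]' && python3 -m pendant '[[0,-0.0027,-0.0013,0,0,0,0.085],[0,-0.0027,-0.0013,0,0,0,0.085],[0,0,0,0,0,0,0.085]]'&& python3 -m pendant '[[0,-0.0018,-0.0008,0,0,0,0.085],[0,0,0,0,0,0,0.085]]'
```

```text
clock: 14.6
position: [540.7, -52.8, 96.0]
ee_rot: [-0.695, 0.714, -0.064, 0.063]
contact_force: [-0.6, 0.1, -0.1]
gripper_width: 85.0
grasp_force: 0.1
clock: 14.9
position: [544.2, -53.0, 98.7]
ee_rot: [-0.695, 0.714, -0.063, 0.062]
contact_force: [-1.6, -0.1, -0.6]
gripper_width: 84.9
grasp_force: 0.5
clock: 15.1
position: [544.4, -53.2, 99.2]
ee_rot: [-0.695, 0.714, -0.062, 0.061]
contact_force: [-3.3, 0.9, -2.5]
gripper_width: 85.1
grasp_force: 1.8
```

```bash
python3 -m pendant '[[0,-0.0018,-0.0008,0,0,0,0.085],[0,0,0,0,0,0,0.085],[0,0,0,0,0,0,0.085]]'&& python3 -m pendant '[[0,-0.0018,-0.0008,0,0,0,0.085],[0,0,0,0,0,0,0.085],[0,0,0,0,0,0,0.085]]'
```

```text
clock: 15.4
position: [544.6, -53.3, 99.4]
ee_rot: [-0.695, 0.714, -0.061, 0.06]
contact_force: [-5.2, 2.6, -5.0]
gripper_width: 85.1
grasp_force: 3.0
clock: 15.7
position: [544.8, -53.4, 99.7]
ee_rot: [-0.695, 0.714, -0.06, 0.058]
contact_force: [-6.8, 4.6, -4.9]
gripper_width: 85.1
grasp_force: 4.1
```

The toggle is at its end stop: the position stalls while the force rises. I'll back down the slope, then up, and look.

```bash
python3 -m pendant '[[0,0.01,0.0045,0,0,0,0.085],[0,0.01,0.0045,0,0,0,0.085],[0,0.01,0,0,0,0,0.085],[0,0,-0.02,0,0,0,0.085],[0,0,-0.03,0,0,0,0.085],[0,0,-0.03,0,0,0,0.085],[0,0,-0.03,0,0,0,0.085],[0,0,-0.03,0,0,0,0.085],[0,0,-0.03,0,0,0,0.085],[0,0,-0.03,0,0,0,0.085],[0,0,0,0,0,0,0.085]]'
python3 - <<'E'
from ik import *
from bench import arm
s=arm.read_state();plan(s,s["position"],toolR(ps,10))
r=arm.get_image("scene");pickle.dump(r,open("s7.pkl","wb"));cv2.imwrite("pics/s7.png",cv2.resize(r["image"][150:270,270:430,::-1],(800,600)))
from h import proj
# predicted toggle tip pixels in crop (x5)
for a in(-.45,.3,.45):
    print(a,(proj(r,F+34*np.sin(a)*U+34*np.cos(a)*N)-[270,150])*5)
for th in(1.4,1.5,1.6,1.7):
    print(th,[((proj(r,F+(50-L*np.cos(th)+30*np.sin(th))*U+(4+L*np.sin(th)+30*np.cos(th))*N)-[270,150])*5).round() for L in(100,135)])
E
```

```text
clock: 16.8
position: [488.1, -51.4, 291.0]
ee_rot: [-0.695, 0.713, -0.068, 0.068]
contact_force: [0.4, 0.8, 0.2]
gripper_width: 84.8
grasp_force: 0.0
1 [ 167.2  174.6  481.9   -6.3  265.2  267.9 -202.2   12.7] 3169.990668107651 [0.26  0.001 0.263 0.208]
-1 [   0.   160.7  564.9   -0.   421.8  272.7   -0.  -159.8] 0.16815763929615 [0. 0. 0. 0.]
pos [488.1 -51.4 291. ] turn deg [-0.66  0.89 90.03] then shift mm [0. 0. 0.] | shift in present axes [0. 0. 0.]
-0.45 [310.49945406 362.34011771]
0.3 [286.38892373 320.08150107]
0.45 [280.38386283 315.03039097]
1.4 [array([282., 131.]), array([313.,  87.])]
1.5 [array([271., 118.]), array([297.,  68.])]
1.6 [array([258., 106.]), array([281.,  51.])]
1.7 [array([246.,  97.]), array([264.,  37.])]
```

View pics/s7.png

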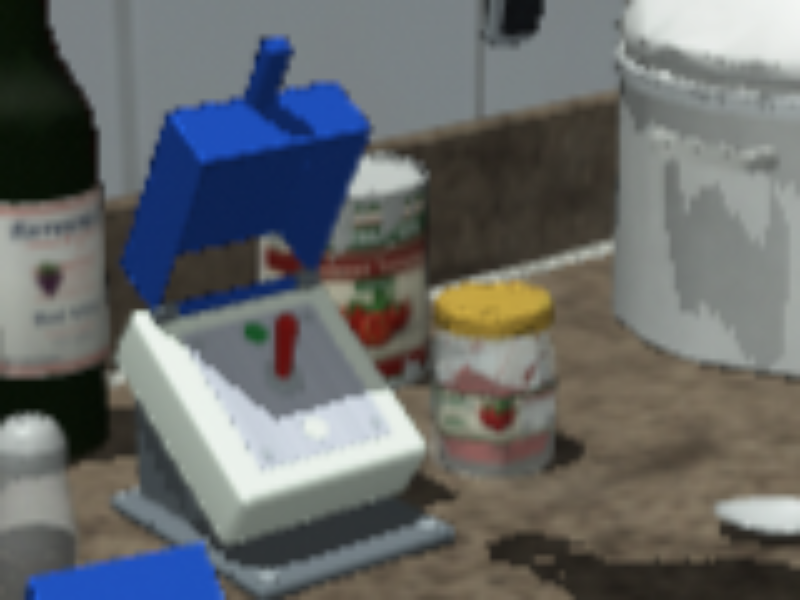

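```bash
python3 - <<'E'
from ik import *
for f in("s4.pkl","s7.pkl"):
    r=pickle.load(open(f,"rb"));im=r["image"].astype(int);m=((im[...,0]>90)&(im[...,1]<50)&(im[...,2]<60)).astype(np.uint8)
    m[:205]=0;m[250:]=0;m[:,:315]=0;m[:,345:]=0
    ys,xs=np.nonzero(m);p=np.c_[xs,ys].astype(float);c=p.mean(0);v=np.linalg.svd(p-c)[2][0];print(f,len(p),c.round(1),"axis deg",np.degrees(np.arctan2(v[1],v[0]))%180)
    for a in(-.45,-.3,.15,.3,.45):
        A,B=proj(r,F),proj(r,F+34*np.sin(a)*U+34*np.cos(a)*N);print(a,((A+B)/2).round(1),np.degrees(np.arctan2(*(B-A)[::-1]))%180)
E
```

```text
1 [ 167.2  174.6  481.9   -6.3  265.2  267.9 -202.2   12.7] 3169.990668107651 [0.26  0.001 0.263 0.208]
-1 [   0.   160.7  564.9   -0.   421.8  272.7   -0.  -159.8] 0.16815763929615 [0. 0. 0. 0.]
s4.pkl 28 [339.2 216.5] axis deg 147.99264845326095
-0.45 [328.6 224. ] 156.17807698531564
-0.3 [328.2 223. ] 140.87906248773712
0.15 [326.8 220.4] 108.0527803649982
0.3 [326.2 219.8] 100.73050302800725
0.45 [325.6 219.3] 94.49496368140733
s7.pkl 47 [333.3 216.4] axis deg 167.55468420309884
-0.45 [328.6 224. ] 156.17807698531564
-0.3 [328.2 223. ] 140.87906248773712
0.15 [326.8 220.4] 108.0527803649982
0.3 [326.2 219.8] 100.73050302800725
0.45 [325.6 219.3] 94.49496368140733
```

```bash
python3 - <<'E'
from h import *
r=pickle.load(open("s7.pkl","rb"));im=r["image"].astype(int);m=((im[...,0]>70)&(im[...,1]<70)&(im[...,0]>im[...,1]+40)).astype(np.uint8)
k=np.zeros_like(m);k[208:230,320:333]=m[208:230,320:333]
for v in range(208,230):
    s=np.nonzero(k[v])[0]
    if len(s):print(v,s.min(),s.max(),end="; ")
ys,xs=np.nonzero(k);p=np.c_[xs,ys].astype(float);v=np.linalg.svd(p-p.mean(0))[2][0];print(p.mean(0),np.degrees(np.arctan2(v[1],v[0]))%180)
E
```

```text
213 326 328; 214 325 328; 215 325 328; 216 325 328; 217 325 328; 218 325 328; 219 325 328; 220 325 328; 221 325 327; 222 325 327; 223 325 327; 224 325 327; [326.39534884 218.25581395] 94.49166499156529
```

The toggle's image axis is 94.49°, and 94.49° is predicted at the on stop (0.45 rad up the slope), so it is fully on. The guard is still where I left it. I'll turn back and regrip the tab.

```bash
python3 -m pendant '[[0,0,0,0,0,7.5,0.04],[0,0,0,0,0,7.5,0.04],[0,0,0,0,0,7.5,0.04],[0,0,0,0,0,7.5,0.04],[0,0,0,0,0,7.5,0.04],[0,0,0,0,0,7.5,0.04],[0,0,0,0,0,7.5,0.04],[0,0,0,0,0,7.5,0.04],[0,0,0,0,0,7.5,0.04],[0,0,0,0,0,7.5,0.04],[0,0,0,0,0,7.5,0.04],[0,0,0,0,0,7.5,0.04]]'
python3 - <<'E'
from ik import *
from bench import arm
s=arm.read_state();T=toolR(ps,10);G=Pt(82.9,130.8,10,-.6)
plan(s,G-70*T.apply([0,0,1]),T)
E
```

```text
clock: 18.05
position: [485.6, -51.6, 284.0]
ee_rot: [0.016, 0.996, -0.001, 0.089]
contact_force: [0.1, 0.0, 0.2]
gripper_width: 39.9
grasp_force: 0.0
1 [ 167.2  174.6  481.9   -6.3  265.2  267.9 -202.2   12.7] 3169.990668107651 [0.26  0.001 0.263 0.208]
-1 [   0.   160.7  564.9   -0.   421.8  272.7   -0.  -159.8] 0.16815763929615 [0. 0. 0. 0.]
pos [485.6 -51.6 284. ] turn deg [ 0.03  0.18 -0.32] then shift mm [-107.2   -0.3   -7. ] | shift in present axes [-107.3    0.3   -6.6]
```

```bash
python3 -m pendant '[[0,0,-0.007,0,0.2,-0.3,0.04],[-0.02,0,0,0,0,0,0.04],[-0.025,0,0,0,0,0,0.04],[-0.025,0,0,0,0,0,0.04],[-0.02,0,0,0,0,0,0.04],[-0.017,0,0,0,0,0,0.04],[0,0,0,0,0,0,0.04],[0,0,0,0,0,0,0.04]]'
python3 - <<'E'
from ik import *
from bench import arm
s=arm.read_state();T=toolR(ps,10);G=Pt(82.9,130.8,10,-.6);plan(s,G,T)
r=arm.get_image("wrist");cv2.imwrite("pics/w8.png",r["image"][:,:,::-1])
E
```

```text
clock: 18.85
position: [589.6, -53.8, 309.8]
ee_rot: [0.01, 0.996, -0.001, 0.087]
contact_force: [0.3, 0.3, -1.0]
gripper_width: 39.9
grasp_force: 0.0
1 [ 167.2  174.6  481.9   -6.3  265.2  267.9 -202.2   12.7] 3169.990668107651 [0.26  0.001 0.263 0.208]
-1 [   0.   160.7  564.9   -0.   421.8  272.7   -0.  -159.8] 0.16815763929615 [0. 0. 0. 0.]
pos [589.6 -53.8 309.8] turn deg [ 0.03 -0.06  0.38] then shift mm [-0.4 -0.9 70.4] | shift in present axes [-0.5 -0.9 70.4]
```

View pics/w8.png

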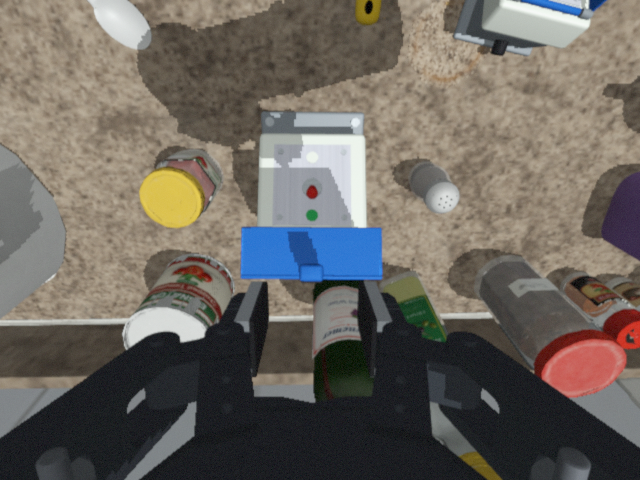

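The wrist view shows the guard's end wall with its tab at (311,273), centred between the fingers. The red toggle at (312,191) leans towards the green dot at (312,215). I'll go down and pinch.

```bash
python3 -m pendant '[[0,-0.001,0.015,0,0,0.3,0.04],[0,0,0.015,0,0,0,0.04],[0,0,0.015,0,0,0,0.04],[0,0,0.013,0,0,0,0.04],[0,0,0.012,0,0,0,0.035],[0,0,0,0,0,0,0.02],[0,0,0,0,0,0,0.008],[0,0,0,0,0,0,0.008],[0,0,0,0,0,0,0.008],[0,0,0,0,0,0,0.008],[0,0,0,0,0,0,0.008]]' && python3 -m pendant '[[0.01,0,0.0025,0,0,0,0.008],[0.0105,0,0.003,0,0,0,0.008],[0.0095,0,0.004,0,0,0,0.008],[0.0095,0,0.0045,0,0,0,0.008],[0,0,0,0,0,0,0.008]]'
```

```text
clock: 20.0
position: [601.7, -55.2, 241.0]
ee_rot: [0.014, 0.996, -0.001, 0.087]
contact_force: [0.9, -1.3, -5.1]
gripper_width: 12.8
grasp_force: 58.5
clock: 20.5
position: [564.8, -54.2, 222.0]
ee_rot: [0.013, 0.996, -0.001, 0.088]
contact_force: [-1.2, -0.6, 6.2]
gripper_width: 12.1
grasp_force: 58.6
```

```bash
python3 -m pendant '[[0.009,0,0.0055,0,0,0,0.008],[0.0085,0,0.006,0,0,0,0.008],[0.008,0,0.0065,0,0,0,0.008],[0.0075,0,0.0075,0,0,0,0.008],[0.007,0,0.008,0,0,0,0.008],[0.0065,0,0.0085,0,0,0,0.008],[0.0055,0,0.009,0,0,0,0.008],[0.0045,0,0.0095,0,0,0,0.008],[0,0,0,0,0,0,0.008]]' && python3 -m pendant '[[0.004,0,0.0095,0,0,0,0.008],[0.0035,0,0.010,0,0,0,0.008],[0.0025,0,0.0105,0,0,0,0.008],[0.0015,0,0.010,0,0,0,0.008],[0.0005,0,0.0105,0,0,0,0.008],[0,0,0.0105,0,0,0,0.008],[-0.001,0,0.0065,0,0,0,0.008],[0,0,0,0,0,0,0.008],[0,0,0,0,0,0,0.008]]'
python3 - <<'E'
from h import *
from bench import arm
s=arm.read_state();g=un(s);print(g,s["contact_force"].round(1))
E
```

```text
clock: 21.4
position: [517.7, -53.0, 150.1]
ee_rot: [0.014, 0.996, -0.001, 0.084]
contact_force: [-5.7, -0.1, 4.1]
gripper_width: 12.5
grasp_force: 69.7
clock: 22.3
position: [521.2, -53.0, 83.0]
ee_rot: [0.014, 0.996, -0.001, 0.087]
contact_force: [-1.6, -3.1, 1.1]
gripper_width: 12.6
grasp_force: 99.0
[-73.8, 48.2, -0.7] [-1.6 -3.1  1.1]
```

```bash
python3 -m pendant '[[0,0,0.004,0,0,0,0.008],[-0.0005,0,0.0035,0,0,0,0.008],[-0.001,0,0.0035,0,0,0,0.008],[0,0,0.0025,0,0,0,0.008],[0,0,0,0,0,0,0.008],[0,0,0,0,0,0,0.008]]' && python3 -m pendant '[[0,0,0.0015,0,0,0,0.008],[0,0,0,0,0,0,0.008],[0,0,0,0,0,0,0.008]]'
python3 - <<'E'
from h import *
from bench import arm
s=arm.read_state();g=un(s);print(g,s["contact_force"].round(1))
E
```

```text
clock: 22.9
position: [526.5, -53.1, 70.5]
ee_rot: [0.015, 0.996, -0.0, 0.089]
contact_force: [1.5, -5.7, 1.9]
gripper_width: 12.7
grasp_force: 103.4
clock: 23.2
position: [526.9, -53.1, 69.3]
ee_rot: [0.015, 0.996, -0.0, 0.089]
contact_force: [1.0, -7.0, 2.5]
gripper_width: 12.6
grasp_force: 103.4
[-77.0, 33.6, -0.7] [ 1.  -7.   2.5]
```

```bash
python3 -m pendant '[[0,0,0.002,0,0,0,0.008],[0,0,0,0,0,0,0.008],[0,0,0,0,0,0,0.008]]' && python3 -m pendant '[[0,0,0.002,0,0,0,0.008],[0,0,0,0,0,0,0.008],[0,0,0,0,0,0,0.008]]'
```

```text
clock: 23.5
position: [528.5, -52.9, 67.8]
ee_rot: [0.011, 0.996, -0.001, 0.09]
contact_force: [3.2, -7.8, 2.0]
gripper_width: 12.3
grasp_force: 103.8
clock: 23.8
position: [529.1, -52.9, 66.0]
ee_rot: [0.011, 0.996, -0.001, 0.09]
contact_force: [2.3, -8.2, 3.2]
gripper_width: 12.8
grasp_force: 103.8
```

```bash
python3 -m pendant '[[0,0,0.002,0,0,0,0.008],[0,0,0,0,0,0,0.008],[0,0,0,0,0,0,0.008]]' && python3 -m pendant '[[0,0,0.002,0,0,0,0.008],[0,0,0,0,0,0,0.008],[0,0,0,0,0,0,0.008]]'
python3 - <<'E'
from h import *
from bench import arm
r=arm.get_image("scene");d=pickle.load(open("d.pkl","rb"))["scene"]
f=lambda r:cv2.resize(r["image"][180:270,285:375,::-1],(400,400),interpolation=cv2.INTER_CUBIC)
cv2.imwrite("pics/s9.png",np.hstack([f(d),f(r)]))
for q in (d,r):
    m=cv2.inRange(cv2.cvtColor(q["image"],cv2.COLOR_RGB2HSV),(105,150,60),(122,255,255));k=np.zeros_like(m);k[180:250,290:365]=m[180:250,290:365]
    c=max(cv2.findContours(k,0,2)[0],key=cv2.contourArea);print(cv2.approxPolyDP(c,2.5,True)[:,0].tolist())
E
```

```text
clock: 24.1
position: [530.6, -53.1, 64.5]
ee_rot: [0.014, 0.996, -0.0, 0.092]
contact_force: [6.2, -10.1, 2.5]
gripper_width: 12.4
grasp_force: 103.4
clock: 24.4
position: [531.2, -53.1, 62.9]
ee_rot: [0.014, 0.996, 0.0, 0.092]
contact_force: [4.9, -9.0, 4.8]
gripper_width: 13.0
grasp_force: 103.4
[[306, 203], [301, 213], [320, 244], [339, 238], [345, 245], [350, 243], [347, 237], [357, 226], [338, 197]]
[[333, 197], [305, 203], [301, 213], [320, 243], [334, 239], [322, 221], [332, 214]]
```

View pics/s9.png

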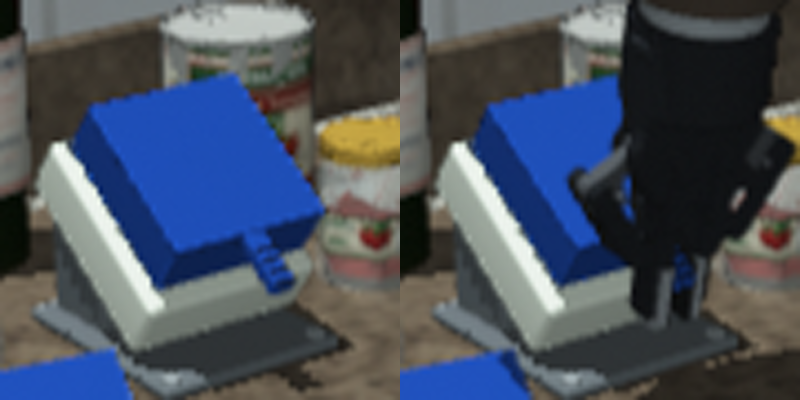

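In the before/after crops the guard's corners match within 1 px ((320,244) against (320,243)), so it is shut and the pads were slipping on the tab. I'll release, retreat and check.

```bash
python3 -m pendant '[[0,0,0,0,0,0,0.03],[0,0,0,0,0,0,0.04],[0,0,0,0,0,0,0.04],[0,0,-0.01,0,0,0,0.04],[0,0,-0.02,0,0,0,0.04],[0,0,-0.03,0,0,0,0.04],[0,0,-0.03,0,0,0,0.04],[0.01,0,-0.03,0,0,0,0.04],[0.02,0,-0.03,0,0,0,0.04],[0.02,0,-0.03,0,0,0,0.04],[0,0,-0.03,0,0,0,0.04],[0,0,0,0,0,0,0.04]]'
python3 - <<'E'
from h import *
from bench import arm
d=pickle.load(open("d.pkl","rb"))["scene"]
r=arm.get_image("scene")
for q in (d,r):
    m=cv2.inRange(cv2.cvtColor(q["image"],cv2.COLOR_RGB2HSV),(105,150,60),(122,255,255));k=np.zeros_like(m);k[180:250,290:365]=m[180:250,290:365]
    c=max(cv2.findContours(k,0,2)[0],key=cv2.contourArea);print(cv2.approxPolyDP(c,2.5,True)[:,0].tolist());ys,xs=np.nonzero(k);print(len(xs),xs.mean(),ys.mean())
    b=k[225:250,300:330];print(b.sum()//255)
for th in(0,.08,.2):print(th,[proj(r,F+(50-100*np.cos(th)+39.5*np.sin(th)-4*np.sin(th)+0)*U+(4+100*np.sin(th)+35.5*np.cos(th))*N+y*Y).round(1) for y in(48,-48)])
df=np.abs(r["image"].astype(int)-d["image"]).max(2)
print("changed px peeler/spoon/jar/shaker/mug",[int((df[y0:y1,x0:x1]>40).sum()) for x0,x1,y0,y1 in((340,400,272,322),(410,450,245,262),(354,384,205,246),(266,288,230,270),(143,208,270,332))])
cv2.imwrite("pics/s10.png",r["image"][:,:,::-1])
E
```

```text
clock: 25.65
position: [442.0, -50.3, 263.8]
ee_rot: [0.013, 0.996, 0.0, 0.092]
contact_force: [0.2, -0.1, -0.5]
gripper_width: 39.9
grasp_force: 0.0
[[306, 203], [301, 213], [320, 244], [339, 238], [345, 245], [350, 243], [347, 237], [357, 226], [338, 197]]
1813 329.11086596800885 220.24931053502482
300
[[304, 204], [302, 214], [320, 243], [341, 237], [346, 244], [350, 243], [347, 236], [357, 225], [338, 197]]
1803 329.17914586799776 219.7681641708264
285
0 [array([323.6, 236.5]), array([357.1, 227.2])]
0.08 [array([324. , 233.4]), array([357.6, 224.1])]
0.2 [array([324.3, 228.3]), array([358.1, 219.2])]
changed px peeler/spoon/jar/shaker/mug [713, 30, 11, 0, 0]
```

```bash
python3 - <<'E'
from h import *
from bench import arm
D=pickle.load(open("d.pkl","rb"))
for n in("scene","top"):
    r=arm.get_image(n)
    for q in(D[n],r):
        h=cv2.cvtColor(q["image"],cv2.COLOR_RGB2HSV);o=[]
        for nm,(x0,x1,y0,y1) in dict(peeler=(340,402,272,322) if n=="scene" else (318,340,270,320),jar=(350,388,200,222) if n=="scene" else (390,422,198,232)).items():
            m=cv2.inRange(h[y0:y1,x0:x1],(18,140,40),(32,255,255));ys,xs=np.nonzero(m);o+=[nm,len(xs),(xs.mean()+x0).round(1) if len(xs) else 0,(ys.mean()+y0).round(1) if len(xs) else 0]
        print(n,o)
    if n=="top":
        for q in(D[n],r):
            m=cv2.inRange(cv2.cvtColor(q["image"],cv2.COLOR_RGB2HSV),(105,150,60),(122,255,255))[195:256,325:380];ys,xs=np.nonzero(m);print("guard top",len(xs),ys.max()+195,ys.mean()+195 if len(xs) else 0)
print(arm.read_state()["clock"])
E
```

```text
scene ['peeler', 360, np.float64(360.0), np.float64(290.0), 'jar', 205, np.float64(368.2), np.float64(211.5)]
scene ['peeler', 360, np.float64(360.0), np.float64(289.9), 'jar', 205, np.float64(368.2), np.float64(211.5)]
top ['peeler', 291, np.float64(328.3), np.float64(292.0), 'jar', 435, np.float64(406.0), np.float64(213.5)]
top ['peeler', 20, np.float64(325.7), np.float64(280.5), 'jar', 436, np.float64(406.0), np.float64(213.5)]
guard top 1281 250 223.38953942232632
guard top 1313 251 223.4980959634425
25.8
```

```bash
python3 -c "
from bench import arm
print(arm.job_done())"
```

```text
the job is handed in; nothing more can be done
None
```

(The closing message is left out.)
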